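Rack the press's centring plugs by size

TASK

Put the four loose steel centring plugs away on the pads of the aluminium rail in order of flange diameter: the smallest on the pad next to the green stop block, then the next size on each following pad, with the largest at the other end. Stand each one upright and centred on its pad, setting it down rather than letting it drop.

Things in the scene. Friction and masses are not known exactly. Their poses are not given: they have to be found in the camera images.
- plug_24: loose turned steel centring plug, the smallest of four: a flat round flange 24 mm in diameter and 16 mm thick, with a plain round stem 18 mm in diameter rising 38 mm from its centre (54 mm tall in all; all four stems are alike). It starts upright on the bench, which is at z = 0. Origin: centre of the flange's underside; z points up the stem. 0.1 to 0.55 kg.
- plug_36: loose turned steel centring plug, the second smallest of four: a flat round flange 36 mm in diameter and 16 mm thick, with a plain round stem 18 mm in diameter rising 38 mm from its centre (54 mm tall in all; all four stems are alike). It starts upright on the bench, which is at z = 0. Origin: centre of the flange's underside; z points up the stem. 0.1 to 0.55 kg.
- plug_48: loose turned steel centring plug, the second largest of four: a flat round flange 48 mm in diameter and 16 mm thick, with a plain round stem 18 mm in diameter rising 38 mm from its centre (54 mm tall in all; all four stems are alike). It starts upright on the bench, which is at z = 0. Origin: centre of the flange's underside; z points up the stem. 0.1 to 0.55 kg.
- plug_60: loose turned steel centring plug, the largest of four: a flat round flange 60 mm in diameter and 16 mm thick, with a plain round stem 18 mm in diameter rising 38 mm from its centre (54 mm tall in all; all four stems are alike). It starts upright on the bench, which is at z = 0. Origin: centre of the flange's underside; z points up the stem. 0.1 to 0.55 kg.
- pad_1: first pad, at the end of the rail nearest the robot: black rubber disc, 64 mm in diameter, 4 mm thick, fixed on a flat aluminium rail (370 x 80 x 12 mm, lying on the bench). Origin: centre of the disc's underside, 12 mm above the bench, so its top is 16 mm above the bench; z up, x along the rail away from the robot. The four pads stand in a straight row 68 mm apart.
- pad_2: second pad from the robot: black rubber disc, 64 mm in diameter, 4 mm thick, fixed on a flat aluminium rail (370 x 80 x 12 mm, lying on the bench). Origin: centre of the disc's underside, 12 mm above the bench, so its top is 16 mm above the bench; z up, x along the rail away from the robot. The four pads stand in a straight row 68 mm apart.
- pad_3: third pad from the robot: black rubber disc, 64 mm in diameter, 4 mm thick, fixed on a flat aluminium rail (370 x 80 x 12 mm, lying on the bench). Origin: centre of the disc's underside, 12 mm above the bench, so its top is 16 mm above the bench; z up, x along the rail away from the robot. The four pads stand in a straight row 68 mm apart.
- pad_4: fourth pad, at the end of the rail farthest from the robot: black rubber disc, 64 mm in diameter, 4 mm thick, fixed on a flat aluminium rail (370 x 80 x 12 mm, lying on the bench). Origin: centre of the disc's underside, 12 mm above the bench, so its top is 16 mm above the bench; z up, x along the rail away from the robot. The four pads stand in a straight row 68 mm apart.
- stop: green-painted stop block fixed on the rail, 30 mm along the rail, 60 mm across it and 36 mm high, with a small black ball knob on top (63 mm in all above the rail). It stands at one end of the row, 56 mm beyond the centre of the last pad: sometimes at the end nearest the robot, sometimes at the far end; the other end has only a low flat bar 8 mm high. Origin: centre of the block's underside, on the rail's top, 12 mm above the bench.
Not all that is in view belongs to the job. What is shaped like the plug_60 but blue, orange or yellow is not meant.

How it is judged (in metres and radians):
At the end, for the whole second after the job is handed in: Counting from the pad beside the stop block, the plugs of 24, 36, 48 and 60 mm stand in that order, each with its axis within 12 mm of its pad's centre, its underside on the pad (11 to 21 mm above the bench), upright within 0.1 rad, and at rest (((horizontal distance between stop and pad_1 below 0.09 m and horizontal distance between plug_24 and pad_1 below 0.012 m and horizontal distance between plug_36 and pad_2 below 0.012 m and horizontal distance between plug_48 and pad_3 below 0.012 m and horizontal distance between plug_60 and pad_4 below 0.012 m) or (horizontal distance between stop and pad_4 below 0.09 m and horizontal distance between plug_24 and pad_4 below 0.012 m and horizontal distance between plug_36 and pad_3 below 0.012 m and horizontal distance between plug_48 and pad_2 below 0.012 m and horizontal distance between plug_60 and pad_1 below 0.012 m)) and height (world z) of plug_24 between 0.011 and 0.021 m and angle between each of plug_24, plug_36, plug_48, plug_60's own z axis and vertical below 0.1 rad and linear speed of each of plug_24, plug_36, plug_48, plug_60 below 0.02 m/s and angular speed of each of plug_24, plug_36, plug_48, plug_60 below 0.2 rad/s and height (world z) of plug_36 between 0.011 and 0.021 m and height (world z) of plug_48 between 0.011 and 0.021 m and height (world z) of plug_60 between 0.011 and 0.021 m); the robot touches nothing.
It fails at once if a plug is dropped: it falls free of the fingers faster than 0.6 m/s (a drop of about 20 mm) ((linear speed of plug_24 above 0.6 m/s and contact force between the fingers and plug_24 below 0.05 N) or (linear speed of plug_36 above 0.6 m/s and contact force between the fingers and plug_36 below 0.05 N) or (linear speed of plug_48 above 0.6 m/s and contact force between the fingers and plug_48 below 0.05 N) or (linear speed of plug_60 above 0.6 m/s and contact force between the fingers and plug_60 below 0.05 N)).
It also fails if it takes over 112 s, if anything falls off the work surface, if the arm or the gripper's body presses on something with over 40 N, if the wrist force passes 120 N, or if a joint passes its speed limit or range.

ROBOT

A 7-joint arm with a two-finger parallel gripper is mounted at the origin on the work surface. World frame = base frame: x ahead of the robot, y to its left, z up, the work surface at z = 0. Lengths are in mm, angles in rad, forces in N, time in s.
With the tool pointing down it reaches from about 350 to 900 mm from the base axis. Payload 7.2 kg.
Tool frame: the origin (TCP) lies at the very end of the fingers, on their centre line; the grasp point (between the pads) lies 19 mm behind it (grip_point_offset is the distance from the TCP to the grasp point, in mm); z points along the fingers, x is the direction in which the jaws open and shut, and the axes are right-handed (so a half turn about z gives the same grasp; the last joint's range is limited). The gripper opens to 88 mm and grips with 3 to 60 N. Pads are 20 mm wide; open, the fingers measure 115 mm over their backs; the gripper's body (75 mm by 178 mm) begins 61 mm behind the grasp point.
Start: joints at [-1.28, 0.411, -0.013, 1.596, 0.006, 1.134, -0.082], TCP at [219.479, 585.199, 222.653] pointing down, gripper open.
Joint ranges: [-2.95, 2.95], [-0.29, 1.99], [-1.47, 1.44], [0.14, 2.54], [-1.03, 4.17], [0.13, 1.85], [-2.86, 2.86]. Speed limits (rad/s): [2.39, 2.39, 3.01, 3.01, 3.14, 3.14, 3.14].

INTERFACE

Orientations are given as a rotation vector (axis times angle).
In Python, from bench import * gives the robot as it stands. The module is installed in compiled form; this text tells all that it offers.
- The arm moves only by the shell command python3 -m inch 'ROWS' [FORCE]. ROWS is JSON, a list of rows, each a list of 7 numbers: the shift along the tool's x, y, z in mm, then the turn, a rotation vector about the tool's x, y, z in rad, then the closure, from 0 (fully open) to 1 (shut). A call has 1 to 5 rows; each row shifts and turns the pose as measured when the row begins, along the tool's axes as they then stand; what a row does not reach is not made up. A row lasts 1/10 s, in which the tool goes at most 50 mm and 8.59 degrees, less where a joint would pass 70% of its speed; a pose out of reach is approached as far as the arm can. A call is refused whole if a number of a shift passes 50 or a number of a turn 0.15, either way. A call with a gripper value outside its range is refused whole. The fingers move at their own pace and stop on an object; FORCE is the grip in N (left out, the last holds). Time passes only in rows, so rows that do not move let the fingers close. It gives the time, the measured TCP pose, the force and the opening at its end, in the units of the state.
- observe(): the state, without advancing time (a new reading comes with each control period).
- capture(name): name is "scene" or "top" or "wrist"; returns a dict with "img" (480x640x3 uint8, red, green, blue), "camera_matrix" (3x3 intrinsics, pixels), "k1" (the pictures are not rectified: a ray, as slopes to the right and down, at radius r is drawn at 1 + k1 r^2 times it, then the intrinsics apply), "cam_to_world" (4x4, takes a point from camera to world coordinates). Camera axes: x right, y up, looking along -z (the intrinsics and any distortion apply to the point x, -y, -z); pixel columns grow to the right and rows downward; lengths in mm; the calibration is good to about 2 mm. A picture is of the moment at which its call begins. There is no depth.
- close_job(): hands the job in, once; it reports no verdict.
The state is a dict: "time_s": time; "joint_positions": joint angles; "dq": joint speeds; "joint_efforts": joint torques, N m; "ee_pos": TCP position; "tcp_rot": TCP orientation; "ft_force": force on the tool from outside, world axes, zero at the start; "ft_torque": the same for the moment, N m; "width": finger opening in mm.
Only numpy, scipy, OpenCV 4.12 (cv2) and the standard library are available. Lean on these libraries where they do the work, as an engineer would, in place of code of your own. Each camera call takes 0.05 s, during which the arm holds its last target. There are 200 camera calls.

## Working session

There is one attempt and no reset: what is moved stays moved. The work goes in short steps, Python scripts to look and compute and a shell command to move; the robot and the scene stay as the last step left them, time stands still between calls to the robot, and variables do not carry over. Pictures are saved under pics/ and viewed, about 12 in all and at most 16, crops included, and the job is handed in when it is done.

```bash
mkdir -p pics; cat > h.py <<'E'
from bench import *
import numpy as np, cv2
from scipy.spatial.transform import Rotation as R
def save(n,f):
    c=capture(n); cv2.imwrite('pics/'+f,c['img'][:,:,::-1]); np.save('pics/'+f+'.npy',c,allow_pickle=True); return c
def ray(c,uv,z):
    K=c['camera_matrix']; d=np.array([c['k1'],0,0,0,0.])
    K=np.array(K,float)
    uv=np.array(uv,float).reshape(-1,1,2)
    # r^2 of undistorted slope scaled
    p=cv2.undistortPoints(uv,K,d)[:,0]
    T=np.array(c['cam_to_world']); D=np.c_[p[:,0],-p[:,1],-np.ones(len(p))]@T[:3,:3].T
    o=T[:3,3]; return o+D*((z-o[2])/D[:,2])[:,None]
def proj(c,P):
    T=np.linalg.inv(np.array(c['cam_to_world'])); q=np.atleast_2d(P)@T[:3,:3].T+T[:3,3]
    q=q*[1,-1,-1]; return cv2.projectPoints(q,np.zeros(3),np.zeros(3),np.array(c['camera_matrix'],float),np.array([c['k1'],0,0,0,0.]))[0][:,0]
E
python3 - <<'E'
from h import *
s=observe(); print({k:np.round(v,3) for k,v in s.items()})
for n in ("scene","top"):
    c=save(n,n+'1.png'); print(n,c['camera_matrix'],c['k1'],np.round(c['cam_to_world'],3))
E
```

```text
{'time_s': np.float64(0.0), 'joint_positions': array([-1.28 ,  0.412, -0.013,  1.597,  0.006,  1.134, -0.082]), 'dq': array([-0.001, -0.001,  0.   ,  0.002,  0.001,  0.001,  0.   ]), 'joint_efforts': array([ 1.0000e-03, -5.8797e+01,  6.4300e-01, -2.9109e+01, -5.4000e-02,
        1.8000e-02,  0.0000e+00]), 'ee_pos': array([219.331, 584.723, 221.83 ]), 'tcp_rot': array([ 2.581e+00,  1.789e+00, -2.000e-03]), 'ft_force': array([ 0.251,  0.649, -0.519]), 'ft_torque': array([ 0.061, -0.023,  0.013]), 'width': np.float64(87.735)}
scene [[560.62272569   0.         322.127199  ]
 [  0.         560.62272569 238.6043448 ]
 [  0.           0.           1.        ]] 0.04722346950703063 [[-1.400000e-01 -5.260000e-01  8.390000e-01  1.342831e+03]
 [ 9.900000e-01 -6.400000e-02  1.250000e-01  7.843000e+01]
 [-1.200000e-02  8.480000e-01  5.300000e-01  5.645490e+02]
 [ 0.000000e+00  0.000000e+00  0.000000e+00  1.000000e+00]]
top [[542.58060337   0.         313.61487054]
 [  0.         542.58060337 244.1452559 ]
 [  0.           0.           1.        ]] -0.018829887864490656 [[-1.300000e-02  9.970000e-01 -7.100000e-02  4.391860e+02]
 [-1.000000e+00 -1.100000e-02  1.600000e-02 -3.464600e+01]
 [ 1.500000e-02  7.200000e-02  9.970000e-01  1.130591e+03]
 [ 0.000000e+00  0.000000e+00  0.000000e+00  1.000000e+00]]
```

View pics/top1.png

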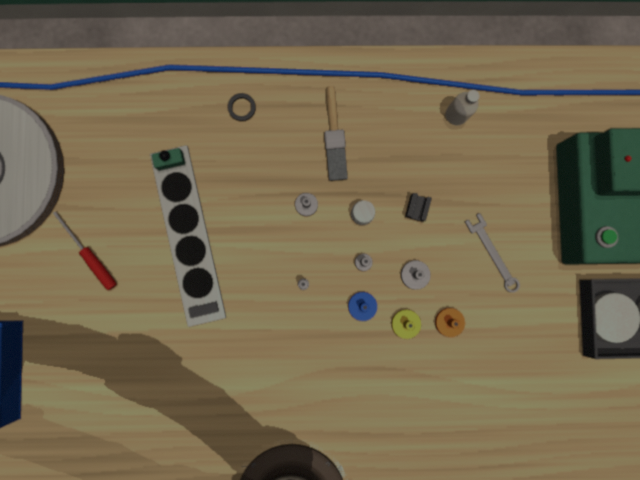

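View pics/scene1.png

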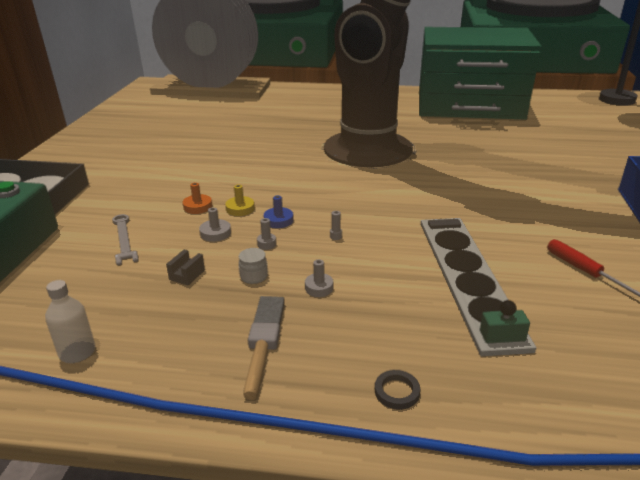

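The stop is at the far end, so 24→pad_4, 36→pad_3, 48→pad_2 and 60→pad_1. In the top view the pads are at (177,186), (183,219), (190,251) and (198,283). The steel plugs are at about (306,203) for 48, (303,283) for 24, (364,261) for 36 and (416,273) for 60. Next I measure them.

```bash
python3 - <<'E'
from h import *
c=np.load('pics/top1.png.npy',allow_pickle=True).item(); im=c['img']; 
g=im.max(2)
_,_,st,ce=cv2.connectedComponentsWithStats(((g<45)).astype(np.uint8))
P=[]
for s,e in zip(st,ce):
    if 500<s[4]<1200 and 150<e[0]<230: P.append(ray(c,e,16)[0]); print('pad',s[4],e.round(1),P[-1].round(1))
P=np.array(P); 
if len(P)>1: print(np.diff(P,axis=0).round(1))
hsv=cv2.cvtColor(im,cv2.COLOR_RGB2HSV)
m=(hsv[:,:,1]<60)&(hsv[:,:,2]>60)
_,_,st,ce=cv2.connectedComponentsWithStats(m.astype(np.uint8))
for s,e in zip(st,ce):
    if 40<s[4]<2000 and 280<e[0]<450 and 180<e[1]<350: print('steel',s,e.round(1),ray(c,e,16)[0].round(1))
cv2.imwrite('pics/z.png',cv2.resize(im[180:300,285:445,::-1],None,fx=5,fy=5,interpolation=cv2.INTER_CUBIC))
E
```

```text
pad 636 [176.1 186.6] [641.6 231.   16. ]
pad 642 [183.1 218.4] [575.3 216.   16. ]
pad 646 [190.1 250.4] [509.1 201.4  16. ]
pad 648 [197.5 282.5] [443.  186.2  16. ]
[[-66.3 -15.    0. ]
 [-66.2 -14.7   0. ]
 [-66.1 -15.2   0. ]]
steel [295 193  23  23 423] [306. 204.] [602.6 -37.5  16. ]
steel [351 200  24  25 461] [362.8 212.1] [ 584.3 -155.    16. ]
steel [355 254  17  17 232] [363.3 262. ] [ 480.9 -154.1   16. ]
steel [401 260  29  30 657] [415.3 274.4] [ 454.  -260.9   16. ]
steel [298 279  11  11  96] [302.9 283.8] [437.8 -29.4  16. ]
steel [348 293  30  29  61] [365.6 311.5] [ 379.7 -157.    16. ]
```

View pics/z.png

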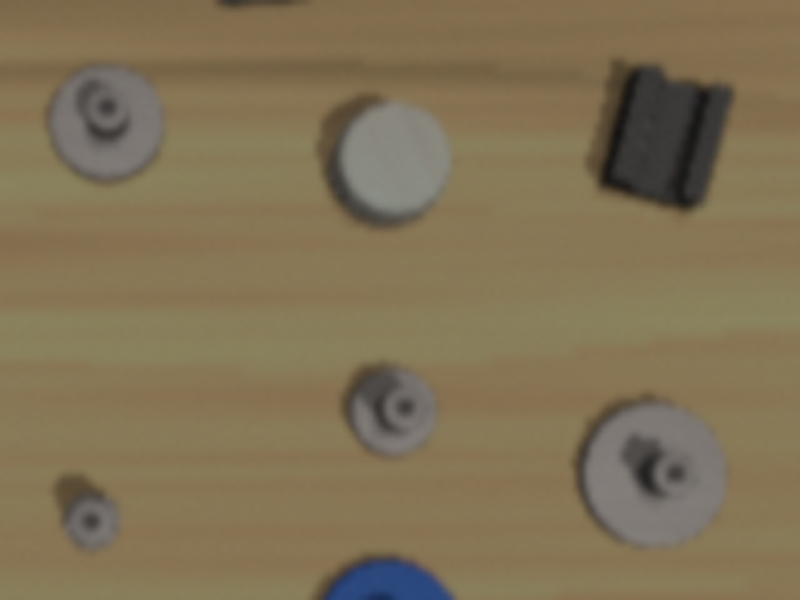

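```bash
python3 -m inch '[[0,0,0,0,0,-0.12,0],[0,0,0,0,0,-0.12,0],[0,0,0,0,0,-0.12,0],[0,0,0,0,0,0,0]]'; python3 -m inch '[[-50,25,0,0,0,0,0],[-50,25,0,0,0,0,0],[-50,25,0,0,0,0,0],[-50,25,0,0,0,0,0]]'
cat > d.py <<'E'
import sys
from h import *
# print remaining shift in tool axes to world target x y z, tool-down x=+y world
t=np.array([float(a) for a in sys.argv[1:4]])
s=observe(); Rm=R.from_rotvec(s['tcp_rot']); 
des=R.from_matrix(np.array([[0,1,0],[1,0,0],[0,0,-1.]]))
print('pos',np.round(s['ee_pos'],1),'shift',np.round(Rm.inv().apply(t-s['ee_pos']),1),'turn',np.round((Rm.inv()*des).as_rotvec(),3),'w',round(float(s['width']),1),'F',np.round(s['ft_force'],1),'t',s['time_s'],'q',np.round(s['joint_positions'],2))
E
python3 d.py 438 -29 170
```

```text
time_s: 0.5
ee_pos: [218.8, 583.7, 219.9]
tcp_rot: [2.204, 2.235, -0.007]
ft_force: [0.3, 0.6, -0.1]
width: 87.7
time_s: 0.9
ee_pos: [308.8, 403.1, 217.7]
tcp_rot: [-2.209, -2.232, 0.012]
ft_force: [1.1, -0.0, 1.0]
width: 88.2
pos [308.8 403.1 217.7] shift [-433.2  125.1   49. ] turn [-0.006  0.005  0.01 ] w 88.2 F [ 1.1 -0.   1. ] t 0.9 q [-0.98  0.22 -0.04  1.88  0.01  1.05  0.56]
```

```bash
python3 -m inch '[[-50,16,0,0,0,0,0.2],[-50,16,0,0,0,0,0.2],[-50,15,0,0,0,0,0.2],[-50,15,0,0,0,0,0.2],[-50,15,0,0,0,0,0.2]]' >/dev/null; python3 -m inch '[[-50,15,10,0,0,0,0.2],[-50,15,10,0,0,0,0.2],[-50,10,10,0,0,0,0.2],[-30,10,10,0,0,0,0.2],[0,0,0,0,0,0,0.2]]'>/dev/null
python3 d.py 438 -29 170; python3 -c "
from h import *
save('wrist','w1.png')"
```

```text
pos [426.6 -16.6 181.1] shift [-11.9  11.9  11.1] turn [-0.     0.001 -0.041] w 70.4 F [-0.5 -0.1 -0.5] t 1.9 q [-0.4   0.11  0.35  2.12 -0.05  0.92  1.51]
```

View pics/w1.png

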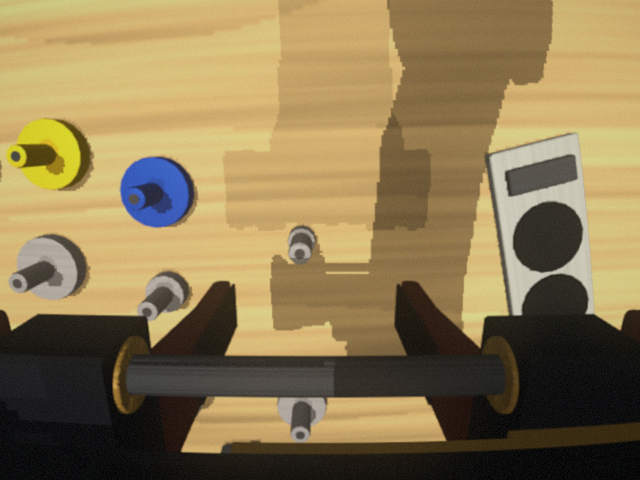

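The wrist view shows the 24 mm stem top at (299,256), 36 at (149,312), 60 at (19,283), 48 at (301,435) and pad_1 at (547,237).

```bash
python3 -c "
from h import *
w=np.load('pics/w1.png.npy',allow_pickle=True).item()
t=np.load('pics/top1.png.npy',allow_pickle=True).item()
print(w['k1'],ray(w,[[299,256],[149,312],[19,283],[301,435]],54).round(1),ray(w,[547,237],16).round(1))
print(ray(t,np.array([[91,521],[405,407],[677,473],[107,106]])/5+[284.6,179.6],54).round(1))
"
python3 -m inch '[[-11,12,0,0,0,-0.04,0.2],[0,0,0,0,0,0,0.2]]' >/dev/null; python3 d.py 436 -29 24
```

```text
-0.08199401630854171 [[ 439.5  -29.9   54. ]
 [ 481.3 -152.8   54. ]
 [ 453.3 -260.2   54. ]
 [ 602.9  -37.    54. ]] [[442.1 184.7  16. ]]
[[ 437.8  -29.3   54. ]
 [ 481.4 -154.7   54. ]
 [ 453.9 -262.6   54. ]
 [ 603.3  -37.6   54. ]]
pos [437.9 -24.7 181.6] shift [ -4.5  -1.8 157.6] turn [-0.001 -0.001 -0.002] w 70.0 F [ 0.7  0.1 -0.7] t 2.15 q [-0.38  0.13  0.36  2.09 -0.06  0.92  1.58]
```

```bash
python3 -m inch '[[-5,1,45,0,0,0,0.2],[0,0,45,0,0,0,0.2],[0,0,30,0,0,0,0.2],[0,0,0,0,0,0,0.2]]' >/dev/null; python3 d.py 438.5 -29.6 24
```

```text
pos [440.6 -22.4  60.6] shift [-7.4 -2.2 36.5] turn [ 0.005 -0.005 -0.006] w 70.4 F [-0.7 -0.4  0.2] t 2.55 q [-0.32  0.34  0.32  2.21 -0.19  0.61  1.7 ]
```

```bash
python3 -m inch '[[-7,-2,0,0,0,0,0.2],[0,0,0,0,0,0,0.2]]' >/dev/null; python3 d.py 438.5 -29.6 24;  python3 -m inch '[[0,0,18,0,0,0,0.2],[0,0,18,0,0,0,0.2],[0,0,0,0,0,0,0.2]]' >/dev/null; python3 d.py 438.5 -29.6 24
```

```text
pos [438.4 -28.   61.9] shift [-1.9 -0.  37.9] turn [ 0.004 -0.006 -0.005] w 70.3 F [ 0.1 -1.2 -0.5] t 2.75 q [-0.31  0.34  0.32  2.21 -0.19  0.62  1.72]
pos [442.7 -26.6  30.6] shift [-3.1 -4.3  6.5] turn [ 0.014 -0.009 -0.007] w 70.2 F [ 0.1 -0.1 -0.3] t 3.05 q [-0.28  0.4   0.29  2.23 -0.24  0.53  1.76]
```

```bash
python3 -m inch '[[-3,-4,5,0.01,-0.01,-0.01,0.2],[0,0,0,0,0,0,0.2]]' >/dev/null; python3 d.py 438.5 -29.6 24; python3 -m inch '[[0,-1,1,0,0,0,0.9],[0,0,0,0,0,0,0.95],[0,0,0,0,0,0,0.95],[0,0,0,0,0,0,0.95],[0,0,0,0,0,0,0.95]]' 35 >/dev/null; python3 d.py 438.5 -29.6 24
```

```text
pos [440.1 -29.6  27.8] shift [-0.  -1.6  3.8] turn [0.007 0.001 0.003] w 70.2 F [ 0.2 -0.   0. ] t 3.25 q [-0.28  0.41  0.29  2.23 -0.23  0.53  1.75]
pos [440.4 -29.3  28.9] shift [-0.2 -1.9  4.9] turn [0.01  0.001 0.003] w 34.0 F [ 0.  -0.5 -0.2] t 3.75 q [-0.29  0.4   0.29  2.23 -0.23  0.53  1.75]
```

```bash
python3 -m inch '[[0,-2,6,0.01,0,0,0.6],[0,0,1,0,0,0,0.6]]' 35 >/dev/null; python3 d.py 438.5 -29.6 24; python3 -m inch '[[0,0,0,0,0,0,1],[0,0,0,0,0,0,1],[0,0,0,0,0,0,1],[0,0,0,0,0,0,1],[0,0,0,0,0,0,1]]' 35 >/dev/null; python3 d.py 438.5 -29.6 24
```

```text
pos [438.4 -29.3  21.6] shift [-0.3  0.1 -2.4] turn [0.    0.001 0.003] w 35.3 F [-0.1 -0.7  0.4] t 3.95 q [-0.28  0.42  0.29  2.23 -0.23  0.52  1.76]
pos [438.1 -29.4  21. ] shift [-0.2  0.4 -3. ] turn [-0.001  0.001  0.003] w 17.5 F [ 0.1  0.6 -1.2] t 4.45 q [-0.28  0.42  0.29  2.23 -0.23  0.52  1.76]
```

```bash
python3 -m inch '[[0,0,-15,0,0,0,1],[0,0,-40,0,0,0,1],[0,0,-40,0,0,0,1],[0,0,-20,0,0,0,1]]' >/dev/null; python3 d.py 641.6 231 130;python3 -m inch '[[40,30,0,0,0,0,1],[40,30,0,0,0,0,1],[40,30,0,0,0,0,1],[40,30,0,0,0,0,1],[40,30,0,0,0,0,1]]' >/dev/null;  python3 d.py 641.6 231 130
```

```text
pos [435.  -29.8 136.4] shift [260.3 207.3   3.5] turn [-0.011  0.003  0.003] w 17.3 F [ 0.4  0.3 -2. ] t 4.85 q [-0.38  0.21  0.38  2.14 -0.1   0.82  1.64]
pos [586.  166.4 140.1] shift [65.2 55.   9.8] turn [-0.004  0.001 -0.01 ] w 17.5 F [ 0.7 -1.1 -0.4] t 5.35 q [-0.58  0.48  0.3   1.74 -0.17  0.96  1.35]
```

```bash
python3 -m inch '[[40,34,0,0,0,0,1],[22,18,5,0,0,-0.01,1],[0,0,0,0,0,0,1]]' >/dev/null;  python3 d.py 641.6 231 60; python3 -c "
from h import *
save('wrist','w2.png')"
```

```text
pos [638.1 235.1 132.3] shift [-4.3  3.9 72.3] turn [-0.005 -0.001  0.009] w 17.5 F [-1.2 -0.3 -1.2] t 5.65 q [-0.61  0.6   0.28  1.55 -0.19  1.02  1.31]
```

View pics/w2.png

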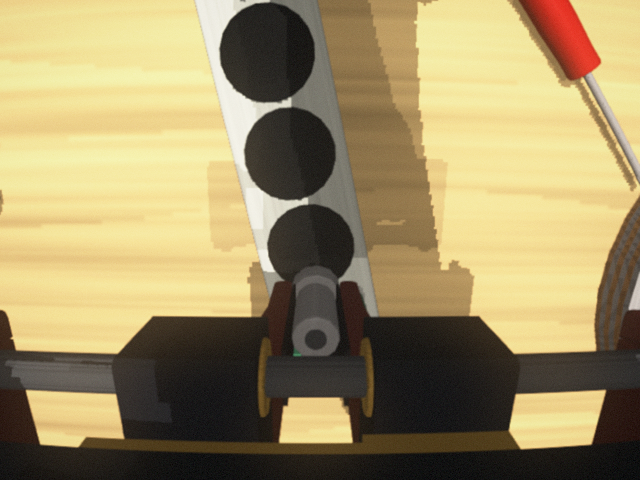

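The plug is held upright over pad_4, with pads 1–3 at (267,52), (290,153) and (311,248).

```bash
python3 -c "
from h import *
w=np.load('pics/w2.png.npy',allow_pickle=True).item()
print(ray(w,[[267,52],[290,153],[311,249]],16).round(1))
"
python3 -m inch '[[-4,4,30,0,0,0.01,1],[0,0,20,0,0,0,1],[0,0,0,0,0,0,1]]' >/dev/null;  python3 d.py 641.8 230.5 37
```

```text
[[509.  202.1  16. ]
 [574.6 217.1  16. ]
 [642.6 231.9  16. ]]
pos [639.8 225.3  81.7] shift [ 5.3  2.3 44.7] turn [-0.007  0.002 -0.006] w 17.0 F [-0.6 -0.1 -1.9] t 6.0 q [-0.59  0.65  0.28  1.59 -0.21  0.93  1.32]
```

```bash
python3 -m inch '[[5,2,20,0,0,0,1],[0,0,10,0,0,0,1],[0,0,0,0,0,0,1]]' >/dev/null;  python3 d.py 641.8 231 37
```

```text
pos [641.5 226.4  53.8] shift [ 4.6  0.3 16.8] turn [-0.006  0.003 -0.01 ] w 17.6 F [-0.4 -0.1 -0.9] t 6.3 q [-0.59  0.68  0.27  1.6  -0.22  0.89  1.32]
```

```bash
python3 -m inch '[[5,0,8,-0.005,0,-0.01,1],[0,0,3,0,0,0,1],[0,0,0,0,0,0,1]]' >/dev/null;  python3 d.py 641.8 231 37
```

```text
pos [642.6 231.   45. ] shift [ 0.  -0.8  8. ] turn [ 0.003  0.002 -0.   ] w 17.2 F [-0.5 -0.8 -0.7] t 6.6 q [-0.59  0.69  0.26  1.61 -0.22  0.86  1.33]
```

```bash
python3 -m inch '[[0,0,4,0,0,0,1],[0,0,3,0,0,0,1],[0,0,1,0,0,0,1]]' >/dev/null;  python3 d.py 641.8 231 37
```

```text
pos [643.2 231.4  37.7] shift [-0.4 -1.4  0.7] turn [0.004 0.001 0.   ] w 17.3 F [-0.1  0.3 -1.4] t 6.9 q [-0.59  0.7   0.26  1.61 -0.22  0.85  1.33]
```

```bash
python3 -m inch '[[-0.5,-1,1,0,0,0,1],[0,0,0.5,0,0,0,1],[0,0,0,0,0,0,1]]' >/dev/null;  python3 d.py 641.8 231 37; python3 -m inch '[[0,0,1,0,0,0,1],[0,0,0,0,0,0,1]]' >/dev/null;  python3 d.py 641.8 231 37
```

```text
pos [642.9 231.1  37.2] shift [-0.1 -1.1  0.2] turn [0.006 0.    0.   ] w 17.1 F [ 0.1  0.2 -0.7] t 7.2 q [-0.59  0.7   0.26  1.62 -0.22  0.85  1.33]
pos [643.2 231.1  37.2] shift [-0.1 -1.4  0.2] turn [ 0.006 -0.     0.   ] w 17.6 F [ 0.2 -0.6 -1.7] t 7.4 q [-0.59  0.7   0.26  1.62 -0.22  0.85  1.33]
```

```bash
python3 -m inch '[[0,-1,2.5,0,0,0,1],[0,0,1,0,0,0,1]]' >/dev/null;  python3 d.py 641.8 231 37
```

```text
pos [643.6 231.1  37.1] shift [-0.1 -1.8  0.1] turn [ 0.009 -0.001 -0.   ] w 17.6 F [-2.3 -0.2  4. ] t 7.6 q [-0.59  0.7   0.26  1.62 -0.22  0.84  1.33]
```

```bash
python3 -m inch '[[0,0,0,0,0,0,0.5],[0,0,0,0,0,0,0.5],[0,0,0,0,0,0,0.5],[0,0,0,0,0,0,0.5]]' >/dev/null;  python3 d.py 641.8 231 37; python3 -m inch '[[0,0,-20,0,0,0,0.5],[0,0,-40,0,0,0,0.4],[0,0,-40,0,0,0,0.3],[0,0,-20,0,0,0,0.3]]' >/dev/null; python3 d.py 481.5 -154 130
python3 -m inch '[[-50,-20,0,0,0,0,0.3],[-50,-20,0,0,0,0,0.3],[-50,-20,0,0,0,0,0.3],[-50,-20,0,0,0,0,0.3],[-50,-20,0,0,0,0,0.3]]' >/dev/null; python3 d.py 481.5 -154 130
python3 -c "
from h import *
c=save('top','t2.png'); print(ray(c,[[0,0]],0)); cv2.imwrite('pics/t2z.png',cv2.resize(c['img'][140:300,140:240,::-1],None,fx=3.5,fy=3.5,interpolation=cv2.INTER_CUBIC))"
```

```text
pos [643.8 231.1  36.7] shift [-0.1 -2.  -0.3] turn [ 0.01  -0.001 -0.   ] w 43.2 F [-0.5 -0.4  0.8] t 8.0 q [-0.59  0.7   0.26  1.62 -0.22  0.84  1.33]
pos [639.8 229.9 154.5] shift [-383.8 -158.1   25.7] turn [ 0.     0.003 -0.   ] w 60.6 F [ 0.1  0.4 -1.2] t 8.4 q [-0.62  0.57  0.3   1.54 -0.18  1.06  1.3 ]
pos [548.1  -1.1 156.8] shift [-152.1  -68.9   25.7] turn [ 0.01  -0.003  0.013] w 61.3 F [ 1.  -0.9 -0.2] t 8.9 q [-0.36  0.35  0.34  1.89 -0.15  0.92  1.64]
[[1057.19532787  619.07779632    0.        ]]
```

View pics/t2z.png

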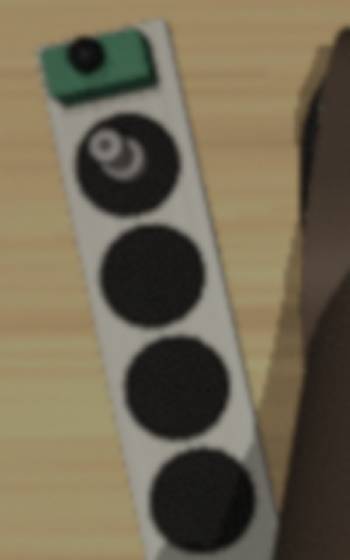

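Plug 24 stands on pad_4 (stem top at full-frame px (169.7,181.1)). Next is plug 36.

```bash
python3 -c "
from h import *
t=np.load('pics/t2.png.npy',allow_pickle=True).item()
print(ray(t,np.array([[105,145]])/3.5+139.6,70).round(1))
"
python3 -m inch '[[-50,-23,0,0,0,0,0.3],[-50,-23,0,0,0,0,0.3],[-45,-20,0,0,0,0.01,0.3],[-7,-3,0,0,0,0,0.3],[0,0,0,0,0,0,0.3]]' >/dev/null; python3 d.py 481.5 -153.9 90
```

```text
[[643.1 230.9  70. ]]
pos [ 481.6 -151.6  157. ] shift [-2.2 -0.7 67. ] turn [ 0.01   0.002 -0.012] w 61.6 F [ 1.  -0.2  0.6] t 9.45 q [-0.13  0.28  0.41  1.99 -0.15  0.89  1.92]
```

```bash
python3 -m inch '[[-4,-2,40,0,0,-0.01,0.3],[-2,-1,30,0,0,0,0.3],[0,0,0,0,0,0,0.3]]' >/dev/null; python3 d.py 481.5 -153.9 60;python3 -c "
from h import *
save('wrist','w3.png')"
```

```text
pos [ 483.  -154.8   86.4] shift [ 0.9 -1.9 26.4] turn [0.015 0.001 0.001] w 61.6 F [-0.2 -0.5 -0.6] t 9.75 q [-0.08  0.39  0.37  2.05 -0.22  0.72  2.  ]
```

View pics/w3.png

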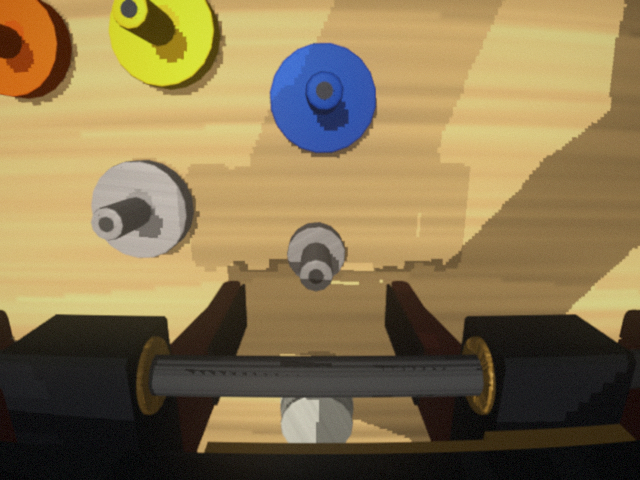

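The 36 stem top is at (316,276), centred between the fingers. The 60 stem top is at (106,223).

```bash
python3 -c "
from h import *
t=np.load('pics/w3.png.npy',allow_pickle=True).item()
print(ray(t,[[316,276],[106,223]],54).round(1))
"
python3 -m inch '[[0,-2,30,0.015,0,0,0.3],[-1,-1,15,0,0,0,0.3],[0,0,0,0,0,0,0.3]]' >/dev/null; python3 d.py 481.5 -153.9 24
```

```text
[[ 481.  -154.7   54. ]
 [ 453.  -262.    54. ]]
pos [ 486.3 -153.    45.7] shift [-0.8 -4.9 21.6] turn [0.006 0.001 0.006] w 61.4 F [0.  0.6 0.8] t 10.1 q [-0.06  0.47  0.34  2.06 -0.25  0.65  2.03]
```

```bash
python3 -m inch '[[-2,-7,14,0.01,0,0.01,0.4],[0,-1,4,0,0,0,0.5],[0,0,0,0,0,0,0.5]]' >/dev/null; python3 d.py 481.3 -154.3 23
```

```text
pos [ 480.7 -153.9   29.5] shift [-0.3  0.6  6.5] turn [-0.     0.001 -0.002] w 44.5 F [-0.2 -0.   0.3] t 10.4 q [-0.05  0.49  0.33  2.08 -0.27  0.62  2.04]
```

```bash
python3 -m inch '[[0,0,5,0,0,0,0.6],[0,-1,2,0,0,0,0.6],[0,0,0,0,0,0,0.6]]' >/dev/null; python3 d.py 481.3 -154.3 23;  python3 -m inch '[[0,0,0,0,0,0,1],[0,0,0,0,0,0,1],[0,0,0,0,0,0,1],[0,0,0,0,0,0,1],[0,0,0,0,0,0,1]]' 35 >/dev/null; python3 d.py 481.3 -154.3 23
```

```text
pos [ 480.4 -154.    23.1] shift [-0.3  0.9  0.1] turn [ 0.002  0.001 -0.002] w 35.2 F [-1.   0.9 -0.1] t 10.7 q [-0.04  0.5   0.33  2.08 -0.28  0.6   2.04]
pos [ 480.5 -154.3   23.4] shift [-0.   0.8  0.4] turn [ 0.002  0.001 -0.003] w 17.5 F [ 0.3 -1.7 -1.4] t 11.2 q [-0.04  0.5   0.33  2.08 -0.28  0.6   2.04]
```

```bash
python3 -m inch '[[0,0,-15,0,0,0,1],[0,0,-40,0,0,0,1],[0,0,-40,0,0,0,1],[0,0,-15,0,0,0,1]]' >/dev/null; python3 d.py 574.7 216.5 130;python3 -m inch '[[50,13,0,0,0,0,1],[50,13,0,0,0,0,1],[50,13,0,0,0,0,1],[50,13,0,0,0,0,1],[50,13,0,0,0,0,1]]' >/dev/null;  python3 d.py 574.7 216.5 120
```

```text
pos [ 477.3 -153.7  133.7] shift [370.5  96.2   2.9] turn [-0.006  0.    -0.003] w 17.0 F [ 0.3  0.6 -1.8] t 11.6 q [-0.12  0.32  0.41  2.01 -0.17  0.85  1.95]
pos [544.5  84.9 137.5] shift [132.3  27.5  17.2] turn [ 0.002  0.003 -0.02 ] w 17.5 F [ 0.8 -0.4 -2.4] t 12.1 q [-0.51  0.39  0.34  1.89 -0.16  0.89  1.45]
```

```bash
python3 -m inch '[[50,10,0,0,0,-0.01,1],[50,10,5,0,0,0,1],[30,7,5,0,0,0,1],[0,0,0,0,0,0,1]]' >/dev/null; python3 d.py 574.7 216.5 80;python3 -m inch '[[0,0,25,0,0,0,1],[0,-1,15,0,0,0,1],[0,0,0,0,0,0,1]]' >/dev/null;  python3 d.py 574.7 216.5 60
```

```text
pos [571.4 223.3 126. ] shift [-6.8  3.3 46. ] turn [ 0.001 -0.001  0.   ] w 17.3 F [ 0.   0.7 -3. ] t 12.5 q [-0.66  0.49  0.29  1.74 -0.17  0.93  1.27]
pos [569.6 223.7  84.2] shift [-7.2  5.1 24.2] turn [-0.     0.001  0.003] w 17.6 F [-0.  -0.5 -1.3] t 12.8 q [-0.66  0.54  0.28  1.78 -0.19  0.85  1.29]
```

```bash
python3 -m inch '[[-7,5,17,0,0,0,1],[0,0,10,0,0,0,1],[0,0,0,0,0,0,1]]' >/dev/null; python3 d.py 574.7 216.5 39.4
```

```text
pos [574.9 214.9  57.8] shift [ 1.7 -0.2 18.4] turn [-0.     0.001  0.001] w 16.9 F [-0.2 -0.1 -2.2] t 13.1 q [-0.63  0.58  0.27  1.79 -0.2   0.8   1.31]
```

```bash
python3 -m inch '[[1.5,0,8,0,0,0,1],[0,-0.5,4,0,0,0,1],[0,0,0,0,0,0,1]]' >/dev/null; python3 d.py 574.7 216.5 39.4;  python3 -m inch '[[0,-0.5,3,0,0,0,1],[0,0,2,0,0,0,1],[0,0,0,0,0,0,1]]' >/dev/null; python3 d.py 574.7 216.5 39.4
```

```text
pos [575.  216.7  46.7] shift [-0.2 -0.3  7.3] turn [0.001 0.    0.   ] w 17.3 F [ 0.1 -1.  -2.5] t 13.4 q [-0.63  0.6   0.26  1.79 -0.21  0.78  1.31]
pos [574.7 217.4  42.1] shift [-0.9 -0.   2.7] turn [ 0.002 -0.001  0.001] w 17.4 F [-0.2  0.1 -1.6] t 13.7 q [-0.63  0.6   0.26  1.8  -0.21  0.77  1.31]
```

```bash
python3 -m inch '[[-1,0,2,0,0,0,1],[0,0,1.5,0,0,0,1]]' >/dev/null; python3 d.py 574.7 216.5 39.4;  python3 -m inch '[[0,0,2,0,0,0,1],[0,0,0.5,0,0,0,1]]' >/dev/null; python3 d.py 574.7 216.5 39.4
```

```text
pos [575.  216.4  39.4] shift [ 0.1 -0.3 -0. ] turn [ 0.003 -0.001  0.001] w 17.2 F [-6.  -2.8 14.7] t 13.9 q [-0.63  0.61  0.26  1.8  -0.21  0.76  1.32]
pos [575.3 216.4  39.7] shift [ 0.1 -0.6  0.2] turn [ 0.003 -0.002  0.001] w 17.9 F [-0.6  0.1 -2.1] t 14.1 q [-0.62  0.61  0.26  1.8  -0.21  0.76  1.32]
```

```bash
python3 -m inch '[[0,0,1.5,0,0,0,1],[0,0,0,0,0,0,0.5],[0,0,0,0,0,0,0.5],[0,0,0,0,0,0,0.5],[0,0,0,0,0,0,0.5]]' >/dev/null; python3 d.py 574.7 216.5 39.4;  python3 -m inch '[[0,0,-20,0,0,0,0.5],[0,0,-40,0,0,0,0.4],[0,0,-40,0,0,0,0.3],[0,0,-10,0,0,0,0.3]]' >/dev/null; python3 d.py 602.9 -37.2 130
python3 -m inch '[[-50,5,0,0,0,0,0.3],[-50,5,0,0,0,0,0.3],[-50,5,0,0,0,0,0.3],[-50,5,0,0,0,0,0.3]]' >/dev/null; python3 d.py 602.9 -37.2 130
```

```text
pos [576.5 216.6  39.6] shift [-0.1 -1.8  0.1] turn [ 0.006 -0.004  0.   ] w 43.0 F [-0.7  0.4  0.3] t 14.6 q [-0.62  0.61  0.26  1.8  -0.22  0.76  1.32]
pos [574.1 215.4 149.2] shift [-252.6   28.8   19.3] turn [-0.001  0.     0.   ] w 60.9 F [0.4 0.1 0.4] t 15.0 q [-0.66  0.47  0.3   1.72 -0.16  0.98  1.28]
pos [595.7  22.9 149.3] shift [-60.3   6.   19. ] turn [ 0.003 -0.006  0.018] w 61.6 F [ 0.6  0.  -0.1] t 15.4 q [-0.37  0.44  0.34  1.77 -0.18  0.95  1.63]
```

```bash
python3 -m inch '[[-40,4,0,0,0,0.02,0.3],[-20,2,5,0,0,0,0.3],[0,0,0,0,0,0,0.3]]' >/dev/null; python3 d.py 602.9 -37.2 80; python3 -c "
from h import *
c=save('top','t3.png'); cv2.imwrite('pics/t3z.png',cv2.resize(c['img'][140:300,140:240,::-1],None,fx=3.5,fy=3.5,interpolation=cv2.INTER_CUBIC))"
```

```text
pos [601.4 -49.3 142.6] shift [12.   1.2 62.6] turn [ 0.002 -0.002 -0.014] w 61.3 F [0.  0.7 0.1] t 15.7 q [-0.26  0.46  0.36  1.76 -0.19  0.95  1.73]
```

View pics/t3z.png

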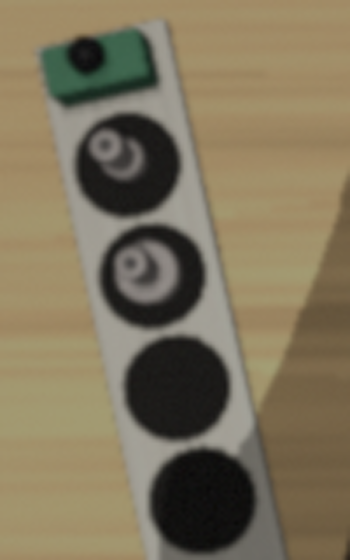

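Plugs 24 and 36 stand on pads 4 and 3 (the 36 stem top is at crop px (131,264)). Now plug 48.

```bash
python3 -c "
from h import *
t=np.load('pics/t3.png.npy',allow_pickle=True).item()
print(ray(t,np.array([[131,264]])/3.5+139.6,70).round(1))
"
python3 -m inch '[[10,0,30,0,0,-0.01,0.3],[0,-1,20,0,0,0,0.3],[0,0,0,0,0,0,0.3]]' >/dev/null; python3 d.py 603 -37.3 60; python3 -c "
from h import *
save('wrist','w4.png')"
```

```text
[[575.4 215.9  70. ]]
pos [601.5 -31.4  91.7] shift [-6.1  1.4 31.6] turn [ 0.003 -0.005  0.002] w 61.1 F [ 0.5 -0.7 -0.4] t 16.05 q [-0.26  0.52  0.33  1.8  -0.22  0.85  1.74]
```

View pics/w4.png

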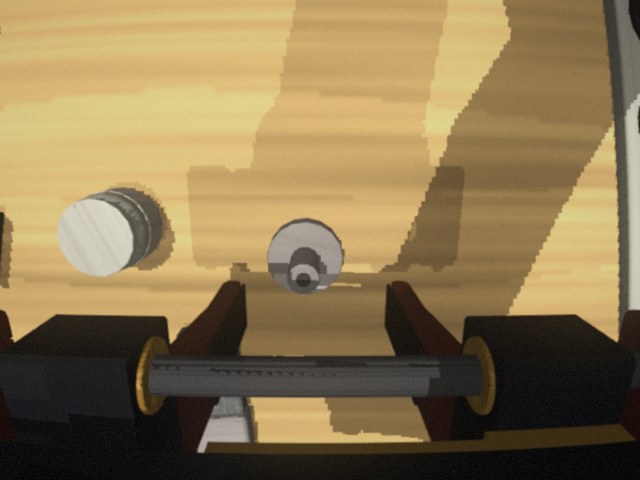

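The 48 stem top is at (304,280), consistent with the estimate.

```bash
python3 -c "
from h import *
t=np.load('pics/w4.png.npy',allow_pickle=True).item()
print(ray(t,[[304,280]],54).round(1))
"
python3 -m inch '[[-7,0,22,0,-0.005,0,0.3],[0,-1,15,0,0,0,0.3],[0,0,0,0,0,0,0.3]]' >/dev/null; python3 d.py 602.5 -37.1 23
```

```text
[[603.2 -37.4  54. ]]
pos [603.6 -33.5  57.6] shift [-3.7 -1.4 34.6] turn [ 0.008 -0.003  0.008] w 61.6 F [ 0.4 -0.1  0.5] t 16.4 q [-0.25  0.57  0.31  1.82 -0.24  0.78  1.76]
```

```bash
python3 -m inch '[[-4,-2,18,0.01,0,0.01,0.4],[-1,-2,10,0,0,0,0.5],[0,0,0,0,0,0,0.5]]' >/dev/null; python3 d.py 603 -37.3 23;  python3 -m inch '[[0,0,0,0,0,0,0.6],[0,0,0,0,0,0,0.6]]' >/dev/null; python3 d.py 603 -37.3 23
```

```text
pos [600.8 -37.4  29.5] shift [0.1 2.2 6.5] turn [ 0.    -0.004 -0.002] w 44.4 F [-0.5 -0.6  0.1] t 16.7 q [-0.23  0.61  0.3   1.83 -0.26  0.73  1.78]
pos [600.9 -37.6  29.7] shift [0.3 2.1 6.7] turn [ 0.    -0.003 -0.002] w 35.7 F [-0.3  0.1  0.1] t 16.9 q [-0.23  0.61  0.3   1.83 -0.26  0.74  1.78]
```

```bash
python3 -m inch '[[0,2,6,0,0,0,0.6],[0,0,1,0,0,0,0.6],[0,0,0,0,0,0,0.6]]' >/dev/null; python3 d.py 603 -37.3 23;  python3 -m inch '[[0,0,0,0,0,0,1],[0,0,0,0,0,0,1],[0,0,0,0,0,0,1],[0,0,0,0,0,0,1],[0,0,0,0,0,0,1]]' 40 >/dev/null; python3 d.py 603 -37.3 23
```

```text
pos [603.9 -37.6  23.2] shift [ 0.3 -0.9  0.2] turn [ 0.002 -0.004 -0.002] w 35.1 F [-0.8  0.5 -0.7] t 17.2 q [-0.23  0.62  0.29  1.83 -0.26  0.72  1.78]
pos [604.  -37.6  23.3] shift [ 0.3 -1.   0.3] turn [ 0.002 -0.004 -0.002] w 17.2 F [-0.3 -0.9 -1. ] t 17.7 q [-0.23  0.62  0.29  1.83 -0.26  0.72  1.78]
```

```bash
python3 -m inch '[[0,0,-15,0,0,0,1],[0,0,-40,0,0,0,1],[0,0,-40,0,0,0,1],[0,0,-15,0,0,0,1]]' >/dev/null; python3 d.py 510 201.8 130;python3 -m inch '[[50,-19,0,0,0,0,1],[50,-19,0,0,0,0,1],[50,-19,0,0,0,0,1],[45,-18,0,0,0,0,1],[20,-8,0,0,0,0,1]]' >/dev/null;  python3 d.py 510 201.8 80
```

```text
pos [600.1 -38.2 135.1] shift [239.7 -90.7   6.5] turn [-0.008 -0.003 -0.003] w 17.3 F [ 0.9  0.1 -3.1] t 18.1 q [-0.27  0.48  0.35  1.76 -0.2   0.95  1.73]
pos [521.  171.4 143.7] shift [ 30.1 -11.6  63.7] turn [ 0.002 -0.002 -0.015] w 17.5 F [-0.3 -0.1 -2.9] t 18.6 q [-0.65  0.37  0.32  1.89 -0.15  0.9   1.29]
```

```bash
python3 -m inch '[[30,-12,10,0,0,-0.01,1],[0,0,0,0,0,0,1]]' >/dev/null; python3 d.py 510 201.8 80;python3 -m inch '[[0,0,20,0,0,0,1],[0,-1,20,0,0,0,1],[0,0,0,0,0,0,1]]' >/dev/null;  python3 d.py 510 201.8 60
```

```text
pos [506.5 207.5 135.3] shift [-5.9  3.4 55.3] turn [ 0.002 -0.004  0.001] w 17.4 F [-0.2  0.2 -3.5] t 18.8 q [-0.71  0.38  0.3   1.9  -0.15  0.88  1.23]
pos [505.  208.9  97. ] shift [-7.4  4.8 36.9] turn [ 0.003 -0.005  0.005] w 17.7 F [-0.4 -0.5 -3.7] t 19.1 q [-0.7   0.43  0.28  1.94 -0.17  0.79  1.25]
```

```bash
python3 -m inch '[[-7,5,22,0,0,0,1],[0,0,15,0,0,0,1],[0,0,0,0,0,0,1]]' >/dev/null; python3 d.py 510 201.8 39.3
```

```text
pos [511.4 201.9  61.9] shift [-0.3 -1.5 22.6] turn [ 0.005 -0.006  0.004] w 17.2 F [-0.5 -0.9 -4.7] t 19.4 q [-0.67  0.48  0.27  1.95 -0.19  0.72  1.29]
```

```bash
python3 -m inch '[[0,0,6,0,0,0,1],[0,0,0,0,0,0,1]]' >/dev/null; python3 d.py 510 201.8 39.3
```

```text
pos [512.  202.2  57. ] shift [-0.5 -2.1 17.7] turn [ 0.006 -0.007  0.003] w 17.0 F [-0.6 -0.5 -3.5] t 19.6 q [-0.66  0.49  0.26  1.95 -0.2   0.71  1.29]
```

```bash
python3 -m inch '[[-0.5,-2,8,0.006,-0.006,0.003,1],[0,-1,4,0,0,0,1],[0,0,0,0,0,0,1]]' >/dev/null; python3 d.py 510 201.8 39.3; python3 -m inch '[[0,0,3,0,0,0,1],[0,0,1,0,0,0,1],[0,0,0,0,0,0,1]]' >/dev/null; python3 d.py 510 201.8 39.3
```

```text
pos [509.5 202.6  45.5] shift [-0.8  0.5  6.2] turn [ 0.001 -0.002  0.   ] w 17.4 F [-1.3  0.9 -3.1] t 19.9 q [-0.67  0.51  0.26  1.96 -0.2   0.69  1.29]
pos [509.6 202.8  41.3] shift [-1.   0.4  2. ] turn [ 0.001 -0.002  0.001] w 17.4 F [-0.7 -0.8 -3.8] t 20.2 q [-0.66  0.52  0.26  1.96 -0.2   0.69  1.29]
```

```bash
python3 -m inch '[[-1,0,1.5,0,0,0,1],[0,0,1,0,0,0,1]]' >/dev/null; python3 d.py 510 201.8 39.3; python3 -m inch '[[0,0,1.5,0,0,0,1]]' >/dev/null; python3 d.py 510 201.8 39.3
```

```text
pos [509.7 201.7  39.3] shift [ 0.1  0.3 -0. ] turn [ 0.001 -0.002  0.   ] w 17.3 F [-5.1 -2.4 11.2] t 20.4 q [-0.66  0.52  0.26  1.96 -0.2   0.68  1.29]
pos [509.8 201.7  39.2] shift [ 0.1  0.2 -0.1] turn [ 0.001 -0.003  0.   ] w 17.4 F [-9.1 -2.8 26.5] t 20.5 q [-0.66  0.52  0.26  1.96 -0.21  0.68  1.3 ]
```

Contact confirmed. I release it and go for plug 60 at (453.5,-262).

```bash
python3 -m inch '[[0,0,0,0,0,0,0.5],[0,0,0,0,0,0,0.5],[0,0,0,0,0,0,0.5],[0,0,0,0,0,0,0.5]]' >/dev/null; python3 d.py 510 201.8 39.3;  python3 -m inch '[[0,0,-20,0,0,0,0.5],[0,0,-40,0,0,0,0.4],[0,0,-40,0,0,0,0.3],[0,0,-20,0,0,0,0.3]]' >/dev/null; python3 d.py 453.3 -262 140
python3 -m inch '[[-50,-5,0,0,0,0,0.3],[-50,-5,0,0,0,0,0.3],[-50,-5,0,0,0,0,0.3],[-50,-5,0,0,0,0,0.3],[-50,-5,0,0,0,0,0.3]]' >/dev/null; python3 d.py 453.3 -262 140
```

```text
pos [511.5 202.2  41. ] shift [-0.4 -1.5  1.7] turn [ 0.005 -0.005 -0.   ] w 42.9 F [-0.1  0.1  0.1] t 20.9 q [-0.66  0.52  0.26  1.96 -0.21  0.68  1.3 ]
pos [508.9 200.5 160.9] shift [-462.5  -55.3   20.9] turn [-0.002 -0.    -0.   ] w 60.9 F [ 0.7 -0.5  0.3] t 21.3 q [-0.71  0.35  0.31  1.87 -0.13  0.94  1.23]
pos [488.2 -44.3 164.1] shift [-217.3  -38.4   22.3] turn [ 0.008 -0.007  0.015] w 61.6 F [ 1.8 -0.6 -0.5] t 21.8 q [-0.35  0.25  0.42  2.01 -0.14  0.9   1.72]
```

```bash
python3 -m inch '[[-50,-8,0,0,0,0,0.3],[-50,-8,0,0,0,0.01,0.3],[-50,-8,0,0,0,0,0.3],[-45,-7,0,0,0,0,0.3],[-15,-2,0,0,0,0,0.3]]' >/dev/null; python3 -m inch '[[0,0,0,0,0,0,0.3]]' >/dev/null; python3 d.py 453.3 -262 80;  python3 -c "
from h import *
c=save('top','t4.png'); cv2.imwrite('pics/t4z.png',cv2.resize(c['img'][140:300,140:240,::-1],None,fx=3.5,fy=3.5,interpolation=cv2.INTER_CUBIC))"
```

```text
pos [ 454.1 -262.9  163.6] shift [ 0.7 -1.8 83.6] turn [ 0.012 -0.003 -0.005] w 61.2 F [-0.9  1.7  0.4] t 22.4 q [ 0.02  0.32  0.51  1.94 -0.21  0.92  2.21]
```

View pics/t4z.png

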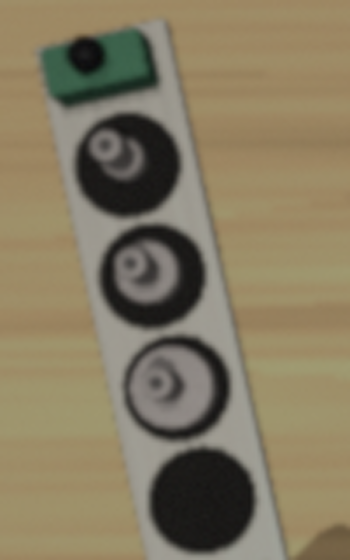

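Three plugs stand well centred. I descend on plug 60.

```bash
python3 -m inch '[[-2,-2,40,0.01,0,-0.01,0.3],[-1,-1,30,0,0,0,0.3],[0,0,0,0,0,0,0.3]]' >/dev/null; python3 d.py 453.3 -262 60; python3 -c "
from h import *
save('wrist','w5.png')"
```

```text
pos [ 454.7 -260.2   92.6] shift [-1.9 -1.6 32.6] turn [ 0.005 -0.005  0.011] w 61.4 F [ 0.2  0.7 -0.2] t 22.75 q [ 0.06  0.42  0.47  2.   -0.28  0.78  2.28]
```

View pics/w5.png

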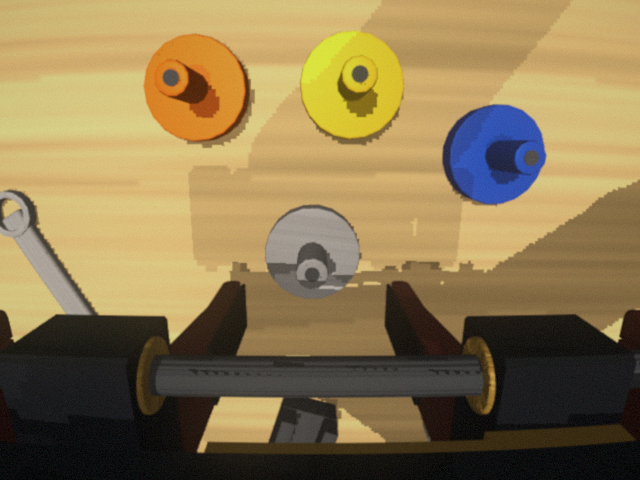

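The 60 stem top is at (312,273), between the fingers.

```bash
python3 -c "
from h import *
t=np.load('pics/w5.png.npy',allow_pickle=True).item()
print(ray(t,[[312,273]],54).round(1))
t=np.load('pics/t4.png.npy',allow_pickle=True).item()
print(ray(t,np.array([[157,382]])/3.5+139.6,70).round(1))
"
python3 -m inch '[[-2,-2,24,0,0,0.01,0.3],[-1,-1,15,0,0,0,0.3],[0,0,0,0,0,0,0.3]]' >/dev/null; python3 d.py 453.3 -262 23
```

```text
[[ 452.8 -262.1   54. ]]
[[509. 201.  70.]]
pos [ 457.  -260.8   58.5] shift [-1.3 -4.1 35.5] turn [ 0.012 -0.004  0.006] w 61.3 F [ 0.1 -0.5  0.4] t 23.1 q [ 0.09  0.48  0.44  2.02 -0.32  0.7   2.31]
```

```bash
python3 -m inch '[[-2,-5,18,0.01,0,0.01,0.4],[0,-2,10,0,0,0,0.5],[0,0,0,0,0,0,0.5]]' >/dev/null; python3 d.py 453.1 -262.1 23;  python3 -m inch '[[0,0,0,0,0,0,0.6],[0,0,0,0,0,0,0.6]]' >/dev/null; python3 d.py 453.1 -262.1 23
```

```text
pos [ 454.1 -261.5   34.4] shift [-0.6 -1.1 11.4] turn [ 0.008 -0.003 -0.   ] w 44.3 F [-0.5 -0.7  0.5] t 23.4 q [ 0.11  0.52  0.42  2.04 -0.35  0.65  2.33]
pos [ 455.4 -261.5   36.4] shift [-0.7 -2.5 13.4] turn [ 0.01  -0.003  0.001] w 35.7 F [0.7 0.2 0.3] t 23.6 q [ 0.11  0.51  0.42  2.03 -0.35  0.65  2.33]
```

```bash
python3 -m inch '[[-1,-3,9,0.01,0,0,0.6],[0,0,3,0,0,0,0.6],[0,0,0,0,0,0,0.6]]' >/dev/null; python3 d.py 453.1 -262.1 23
```

```text
pos [ 453.4 -262.8   24.8] shift [ 0.7 -0.3  1.8] turn [ 0.002 -0.002  0.001] w 35.0 F [-0.6  1.   0.7] t 23.9 q [ 0.12  0.53  0.41  2.04 -0.35  0.64  2.34]
```

```bash
python3 -m inch '[[0,0,1.5,0,0,0,1],[0,0,0,0,0,0,1],[0,0,0,0,0,0,1],[0,0,0,0,0,0,1],[0,0,0,0,0,0,1]]' 50 >/dev/null; python3 d.py 453.1 -262.1 23; python3 -m inch '[[0,0,-15,0,0,0,1],[0,0,-40,0,0,0,1],[0,0,-40,0,0,0,1],[0,0,-15,0,0,0,1]]' >/dev/null; python3 d.py 442.8 186.2 130
```

```text
pos [ 453.1 -262.7   23. ] shift [ 0.6 -0.  -0. ] turn [ 0.001 -0.003  0.001] w 17.2 F [-0.3  0.8 -1. ] t 24.4 q [ 0.12  0.54  0.41  2.04 -0.36  0.64  2.34]
pos [ 449.3 -261.6  132.2] shift [447.8  -6.5   4.8] turn [-0.009 -0.006 -0.   ] w 17.2 F [ 0.9 -0.6 -3.2] t 24.8 q [ 0.03  0.37  0.51  1.97 -0.23  0.87  2.24]
```

```bash
for i in 1; do python3 -m inch '[[50,0,0,0,0,0,1],[50,0,0,0,0,0,1],[50,0,0,0,0,0,1],[50,0,0,0,0,0,1],[50,0,0,0,0,0,1]]' >/dev/null; done; python3 d.py 442.8 186.2 130; python3 -m inch '[[50,0,0,0,0,0,1],[50,0,0,0,0,0,1],[50,0,0,0,0,0,1],[20,0,0,0,0,0,1],[0,0,0,0,0,0,1]]' >/dev/null; python3 d.py 442.8 186.2 80
```

```text
pos [450.3 -16.1 135.6] shift [202.1 -10.6   5.6] turn [-0.003 -0.    -0.016] w 17.4 F [ 1.4  0.1 -2.5] t 25.3 q [-0.45  0.23  0.44  2.12 -0.14  0.82  1.63]
pos [448.9 162.3 134.7] shift [23.8 -6.  54.8] turn [-0.005 -0.002 -0.006] w 17.1 F [-0.3  0.1 -3.3] t 25.8 q [-0.74  0.27  0.34  2.06 -0.13  0.83  1.25]
```

```bash
python3 -m inch '[[24,-6,5,0,0,-0.006,1],[0,0,0,0,0,0,1]]' >/dev/null; python3 d.py 442.8 186.2 80;python3 -m inch '[[0,0,20,0,0,0,1],[0,-1,20,0,0,0,1],[0,0,0,0,0,0,1]]' >/dev/null;  python3 d.py 442.8 186.2 60
```

```text
pos [442.2 185.8 129. ] shift [ 0.4  0.9 49. ] turn [-0.006 -0.     0.   ] w 17.4 F [ 0.3 -0.7 -4.3] t 26.0 q [-0.77  0.29  0.33  2.06 -0.13  0.82  1.2 ]
pos [441.1 181.7  88. ] shift [ 4.6  1.9 28. ] turn [-0.006  0.001 -0.002] w 17.0 F [-0.1 -0.4 -3.7] t 26.3 q [-0.75  0.35  0.32  2.1  -0.16  0.72  1.24]
```

```bash
python3 -m inch '[[5,2,18,0,0,0,1],[0,-1,12,0,0,0,1],[0,0,0,0,0,0,1]]' >/dev/null; python3 d.py 442.8 186.2 39
```

```text
pos [442.9 183.1  58.5] shift [ 3.2 -0.1 19.5] turn [-0.005  0.003 -0.007] w 17.3 F [-0.1 -1.1 -2.9] t 26.6 q [-0.73  0.4   0.3   2.11 -0.19  0.66  1.26]
```

```bash
python3 -m inch '[[3,0,8,-0.005,0,-0.006,1],[0,-1,4,0,0,0,1],[0,0,0,0,0,0,1]]' >/dev/null; python3 d.py 442.8 186.2 39; python3 -m inch '[[0,0,3,0,0,0,1],[0,0,1,0,0,0,1]]' >/dev/null; python3 d.py 442.8 186.2 39
```

```text
pos [442.8 185.4  47.1] shift [0.8 0.  8.1] turn [ 0.001  0.002 -0.002] w 17.0 F [ 0.7 -0.2 -3.4] t 26.9 q [-0.73  0.42  0.29  2.12 -0.2   0.62  1.26]
pos [443.1 185.6  43.5] shift [ 0.6 -0.3  4.5] turn [ 0.002  0.001 -0.002] w 17.1 F [-0.7  0.5 -2.7] t 27.1 q [-0.73  0.43  0.29  2.12 -0.2   0.61  1.27]
```

```bash
python3 -m inch '[[0.5,0,3,0,0,0,1],[0,0,1.5,0,0,0,1]]' >/dev/null; python3 d.py 442.8 186.2 39; python3 -m inch '[[0,0,1.5,0,0,0,1]]' >/dev/null; python3 d.py 442.8 186.2 39
```

```text
pos [443.4 186.4  39.1] shift [-0.2 -0.6  0.1] turn [ 0.003  0.001 -0.001] w 17.3 F [ 0.1  1.  -3.2] t 27.3 q [-0.73  0.44  0.28  2.13 -0.21  0.6   1.27]
pos [443.5 186.4  38.8] shift [-0.2 -0.7 -0.2] turn [ 0.003  0.    -0.002] w 17.4 F [-11.6  -5.3  42.5] t 27.4 q [-0.73  0.44  0.28  2.13 -0.21  0.6   1.27]
```

```bash
python3 -m inch '[[0,0,0,0,0,0,1],[0,0,0,0,0,0,0.5],[0,0,0,0,0,0,0.5],[0,0,0,0,0,0,0.5],[0,0,0,0,0,0,0.5]]' >/dev/null; python3 d.py 442.8 186.2 39;  python3 -m inch '[[0,0,-20,0,0,0,0.5],[0,0,-40,0,0,0,0.4],[0,0,-40,0,0,0,0.3],[0,0,-20,0,0,0,0.3]]' >/dev/null
python3 -m inch '[[-50,0,0,0,0,0,0.3],[-50,0,0,0,0,0,0.3],[-50,0,0,0,0,0,0.3],[-50,0,0,0,0,0,0.3],[-50,0,0,0,0,0,0.3]]' >/dev/null; python3 -m inch '[[0,0,0,0,0,0,0.3],[0,0,0,0,0,0,0.3]]'; python3 -c "
from h import *
c=save('top','t5.png'); save('scene','s5.png'); cv2.imwrite('pics/t5z.png',cv2.resize(c['img'][140:300,140:240,::-1],None,fx=3.5,fy=3.5,interpolation=cv2.INTER_CUBIC))"
```

```text
pos [445.  187.   39.9] shift [-0.8 -2.2  0.9] turn [ 0.005 -0.001 -0.002] w 42.8 F [-0.   0.5  0.5] t 27.9 q [-0.73  0.43  0.28  2.12 -0.21  0.6   1.27]
time_s: 29.0
ee_pos: [446.0, -67.5, 165.6]
tcp_rot: [2.214, 2.219, 0.014]
ft_force: [0.2, 0.5, -1.2]
width: 61.0
```

View pics/t5z.png

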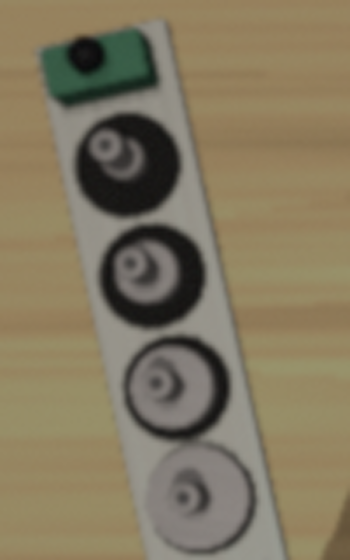

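View pics/s5.png

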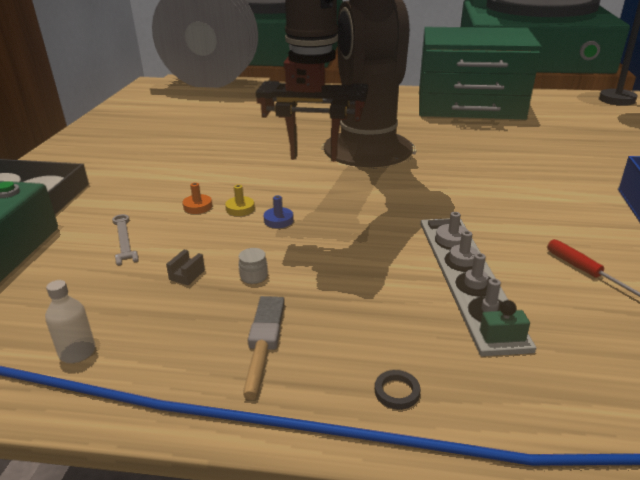

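All four stand upright in order, and the arm is clear. The 60 stem top is at crop px (186,497). One last numeric check, then I hand in.

```bash
python3 -c "
from h import *
t=np.load('pics/t5.png.npy',allow_pickle=True).item()
p=ray(t,np.array([[105,145],[131,264],[157,382],[186,497]])/3.5+139.6,70)[:,:2]
d=p-[[641.6,231],[575.3,216],[509.1,201.4],[443,186.2]]
print(p.round(1),np.hypot(*d.T).round(1))
if np.hypot(*d.T).max()<6: print(close_job())
"
```

```text
[[643.1 230.9]
 [575.4 215.9]
 [509.  201. ]
 [444.7 184.7]] [1.5 0.2 0.4 2.3]
the job is handed in; nothing more can be done
None
```

All four plugs are on the rail in order and the job is handed in, finished at about 29 s of the 112 s allowed. The stop block was at the far end, so the 24, 36, 48 and 60 mm plugs stand on pads 4, 3, 2 and 1. I lowered each one onto its pad before opening the fingers.

- **Centring:** the last top view puts the stem axes 1.5, 0.2, 0.4 and 2.3 mm from their pad centres (24, 36, 48, 60 mm), against the 12 mm allowed.
- **Upright and clear:** the last top and scene views show all four standing upright, with the gripper well clear of everything.
- **Contact at release:**
  - 24 mm: the wrist force showed only light contact, about 4 N.
  - 36 mm: it read contact (15 N), then lost it as the tool rose 0.3 mm. I pressed down again and released without another force reading.
  - 60 mm: the wrist force peaked at 42 N, under the 120 N limit. It came through the gripped plug.

No check failed or disagreed. The wrist and top cameras matched to about 2 mm, or 2.4 mm for the 60 mm plug's first, distant sighting. `close_job()` gives no verdict.

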